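# Load a glaze sample tile under the sprung roller of a checking rest

## Robot

A 6-joint arm with a two-finger parallel gripper is mounted at the origin on the work surface. World frame = base frame: x ahead of the robot, y to its left, z up, the work surface at z = 0. Lengths are in m, angles in degrees, forces in N, time in s.
With the tool pointing down it reaches from about 0.35 to 0.875 m from the base axis. Payload 4.2 kg.
Tool frame: the origin (TCP) lies midway between the tips of the shut fingers; the grasp point (between the pads) lies 19 mm behind it (r.grasp_offset is the distance from the TCP to the grasp point, in m); z points along the fingers, y is the direction in which the jaws open and shut (so a half turn about z gives the same grasp; the last joint's range is limited). The gripper opens to 87 mm and grips with 3 to 60 N. Pads are 19 mm wide; open, the fingers measure 117 mm over their backs; the gripper's body (75 mm by 190 mm) begins 51 mm behind the grasp point.
Start: joints at [-57.777, 22.042, 0.453, 0, -68.411, -14.817], TCP at [0.187, -0.596, 0.223] pointing down, gripper open.
Joint ranges: [-179.83, 179.83], [-69.29, 118.12], [-61.27, 80.66], [-181.25, 117.63], [-171.15, -9.14], [-177.46, 177.46]. Speed limits (degrees/s): [159.86, 159.86, 180, 180, 180, 180].

## Interface

Orientations are given as a 3x3 rotation matrix whose columns are the frame's x, y, z axes.
In Python, from station import r gives the robot as it stands.
- The arm moves only by the shell command python3 -m crank 'ROWS'. ROWS is JSON, a list of rows, each a list of 3 entries, a list of its own where there are three numbers: the closure, from -1 (fully open) to 1 (shut), so that 0 is half open, then the shift along the tool's x, y, z as a fraction of full scale, then the turn, a rotation vector about the tool's x, y, z as a fraction of full scale. In form: [[fingers, [dx, dy, dz], [wx, wy, wz]], ...]. A call has 1 to 8 rows; each row shifts and turns the commanded pose from where the row before left it, along the tool's axes as they then stand; what a row does not reach is not made up. Full scale, the value 1, is 100 mm for a shift and 45 degrees for a turn. A row lasts 1/10 s, in which the tool goes at most 50 mm and 8.59 degrees, less where a joint would pass 70% of its speed; a pose out of reach is approached as far as the arm can. A call with a number of a shift or a turn outside -1 to 1 is refused whole. A call with a gripper value outside its range is refused whole. The fingers move at their own pace and stop on an object; the grip force is fixed at half the most. Time passes only in rows, so rows that do not move let the fingers close. It gives the time, the measured TCP pose, the force and the opening at its end, in the units of the state.
- r.sense(): the state, without advancing time (a new reading comes with each control period).
- r.capture(name): name is "scene" or "top"; returns a dict with "img" (384x512x3 uint8, blue, green, red), "fx", "fy", "cx", "cy" (pixels), "R" (3x3) and "t" (3): a world point X has camera coordinates R X + t. Camera axes: x right, y down, z forward; pixel columns grow to the right and rows downward; lengths in m; the calibration is good to about 2 mm. A picture is of the moment at which its call begins. There is no depth.
- r.finish_job(): hands the job in, once; it reports no verdict.
The state is a dict: "time_s": time; "joints": joint angles; "joint_velocities": joint speeds; "effort": joint torques, N m; "tcp_pos": TCP position; "ee_rot": TCP orientation; "wrist_force": force on the tool from outside, world axes, zero at the start; "moment": the same for the moment, N m; "gripper_width": opening from 0.0 (shut) to 1.0 (fully open).
Only numpy, scipy, OpenCV 4.12 (cv2) and the standard library are available. Lean on these libraries where they do the work, as an engineer would, in place of code of your own. Each camera call takes 0.05 s, during which the arm holds its last target.

## Task

Put the white glaze sample tile into the checking rest: slip its bevelled end first under the sprung roller, so that the tile pushes the roller arm back, and feed it in gently by feel until it just meets the stop. Then let its rear end down behind the low ridge so that the tile lies flat on the base with the roller bearing on it, and let go, leaving the crockery around it where it is.

Things in the scene. Friction and masses are not known exactly. Their poses are not given: they have to be found in the camera images.
- tile: the glaze sample tile, a loose plain white ceramic bar 150 mm long (x), 50 wide (y), 16 thick, 0.19 to 0.40 kg. Origin: centre of the underside. Its +x end (nose) has a 45 degree bevel along the top edge, 8 mm long and 8 deep, leaving an end face 8 mm high; the -x end (heel) is square. Starts flat on the table, nose within 0.5 rad of pointing away from the robot (+x).
- tile_nose (a point): point on the tile: middle of the lower edge of the nose end, 75 mm from the tile's origin
- tile_heel (a point): point on the tile: middle of the lower edge of the heel end, 75 mm from the tile's origin
- rest: checking rest, fixed to the table: grey base plate 250 mm long (x -140 to +110), 110 wide, 12 thick. Origin: on the table under the resting roller's axis. The tile is fed along its +x, over the base, on the centre line y = 0, under the roller. Contact forces between tile and rest (roller, stop, ridge, base added up; about 13 N when seated) must stay below 35 N while it is fed, 60 N once down.
- rest_guides (a point): point on the rest, on the base plate's top between the two side guides (rest x 33 mm, height 12 mm). The guides stand beyond the roller, 56 mm apart, 10 mm high, x 18 to 48 mm, with flared mouths from about x 7 mm. The hinge posts of the roller arm stand at x 85, y +-47 mm and rise 40 mm above the base plate.
- rest_slot (a point): point on the rest, on the base plate's top under the roller (height 12 mm). A locked carriage in the slot here carries a stop block (46 mm wide, 16 high) beyond the roller and, exactly 153 mm before it, a low ridge (36 wide, 5 high, 8 long) on the near side; the floor between them is the base plate, and the tile lies there with 3 mm to spare. See rest_hinge for its setting.
- rest_hinge (a point): point on the rest: middle of the arm's hinge axis (rest x 85 mm, 30 mm above the base plate). The carriage's setting differs each time and is not measured: the stop's face is anywhere from rest x 35 to 67 mm (the ridge's tile-side face from -118 to -86). The tile's heel has to pass above the ridge (top 17 mm above the table) until the nose is felt at the stop, then it is let down.
- roller: the free-turning rubber roller across the sprung arm, 28 mm in diameter, 60 mm long along y; origin at its centre. At rest its axis is 22 mm and its underside 8 mm above the base plate. The arm's side bars run from its ends (y +-39 mm) to the hinge. Its own rotation angle means nothing.
- bail (a joint): angle of the sprung roller arm (rad): 0 at rest on its stop, growing as the roller is raised and pushed back; hinge axis along y at x 85 mm, 30 mm above the base plate (8 mm above the roller's axis). The spring and weight press the roller down with about 5 N, little changing with angle. About 0.1 when the roller bears on the tile lying flat on the base.
- mug: a white mug, 80 mm in diameter, 85 mm tall, with a handle, standing on the table on the other side of the rest from the tile; leave alone. Origin: centre of its underside.
- bowl: a white bowl, 110 mm in diameter, 60 mm tall, standing farther off on the left; leave alone. Origin: centre of its underside.
- cup: a small handleless cup, 64 mm in diameter, 60 mm tall, standing farther off on the right; leave alone. Origin: centre of its underside.

How it is judged (in metres and radians):
At the end, for the whole second after the job is handed in: The tile lies still and flat on the base plate between ridge and stop (both ends within 2.5 mm of the base's top, tilt under 0.03 rad, bevel up and nose under the roller, lined up with the rest within 0.1 rad and 8 mm), and the roller bears on it (arm angle 0.06 to 0.13 rad, over 1.5 N) (z of tile_heel in the frame of rest between 0.009 and 0.0145 m and z of tile_nose in the frame of rest below 0.0145 m and x of tile_nose in the frame of rest between 0.028 and 0.071 m and y of tile in the frame of rest between -0.008 and 0.008 m and angle between the x axis of tile and the x axis of rest, either way round below 0.1 rad and angle between tile's own z axis and vertical below 0.03 rad and value of joint bail between 0.06 and 0.13 rad and contact force between tile and roller above 1.5 N and linear speed of tile below 0.01 m/s); the robot touches nothing.
It fails at once if while the tile is being fed in (heel more than 2 mm above the base plate), it is pressed against the rest (contact forces with roller, stop, ridge and base added up) with more than 35 N (contact force between tile and rest above 35 N and z of tile_heel in the frame of rest above 0.014 m).
It fails at once if the tile is pressed or dropped onto the rest with more than 60 N at any time (contact force between tile and rest above 60 N).
It fails at once if the mug is disturbed (moved over 20 mm) (distance of mug from where it was at the start of the episode above 0.02 m).
It fails at once if the bowl is disturbed (moved over 20 mm) (distance of bowl from where it was at the start of the episode above 0.02 m).
It fails at once if the cup is disturbed (moved over 20 mm) (distance of cup from where it was at the start of the episode above 0.02 m).
It also fails if it takes over 58 s, if anything falls off the work surface, if the arm or the gripper's body presses on something with over 40 N, if the wrist force passes 120 N, or if a joint passes its speed limit or range.

## Working session

There is one attempt and no reset: what is moved stays moved. The work goes in short steps, Python scripts to look and compute and a shell command to move; the robot and the scene stay as the last step left them, time stands still between calls to the robot, and variables do not carry over. Pictures are saved under pics/ and viewed, and the job is handed in when it is done.

```bash
ls; mkdir -p pics
python3 - <<'E'
from station import r
import cv2
print(r.sense(), r.grasp_offset)
for n in("scene","top"):
    c=r.capture(n); cv2.imwrite(f"pics/{n}0.png",c["img"]); print(n,{k:c[k] for k in c if k!="img"})
E
```

```text
pics
{'time_s': 0.0, 'joints': array([-5.77763852e+01,  2.20912972e+01,  3.78669876e-01, -2.86679103e-02,
       -6.84113981e+01, -1.48176156e+01]), 'joint_velocities': array([ 0.04826741,  0.00247566, -0.04596809, -0.11250389,  0.05364193,
        0.04408472]), 'effort': array([-3.89433126e-04, -3.90661991e+01,  1.87404835e+01,  4.21977818e+00,
        1.10276396e-02, -2.14774468e-04]), 'tcp_pos': array([ 0.18680488, -0.59578859,  0.22144722]), 'ee_rot': array([[-9.54264178e-01, -2.98963711e-01, -7.60634398e-04],
       [-2.98964660e-01,  9.54261918e-01,  2.07928411e-03],
       [ 1.04213946e-04,  2.21158915e-03, -9.99997549e-01]]), 'wrist_force': array([ 0.37100142, -0.63842532,  0.93320928]), 'moment': array([-0.01438746, -0.03711881,  0.02031598]), 'gripper_width': 0.9991540575909164} 0.0187
scene {'fx': 477.51617493030403, 'fy': 477.51617493030403, 'cx': 261.45980004859524, 'cy': 196.42831433631085, 'R': array([[-0.84461243,  0.5350893 , -0.01758668],
       [ 0.4004838 ,  0.60966163, -0.68405074],
       [-0.3553063 , -0.58480094, -0.72922239]]), 't': array([ 0.44486875, -0.18544532,  1.64225271])}
top {'fx': 420.64494373949384, 'fy': 420.64494373949384, 'cx': 257.6103395105167, 'cy': 194.88935777606434, 'R': array([[ 5.74334800e-04, -9.99957717e-01,  9.17796829e-03],
       [-9.87922109e-01, -1.98950309e-03, -1.54938530e-01],
       [ 1.54950239e-01, -8.97813121e-03, -9.87881479e-01]]), 't': array([0.01572431, 0.53032724, 1.1383041 ])}
```

View pics/scene0.png

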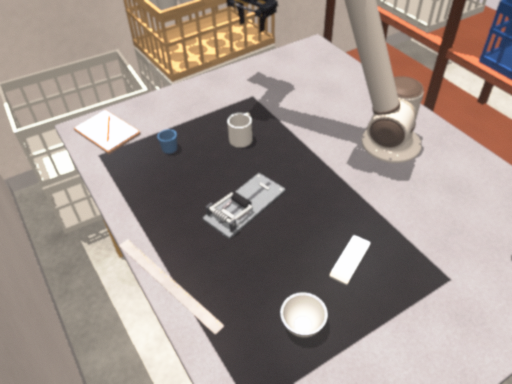

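View pics/top0.png

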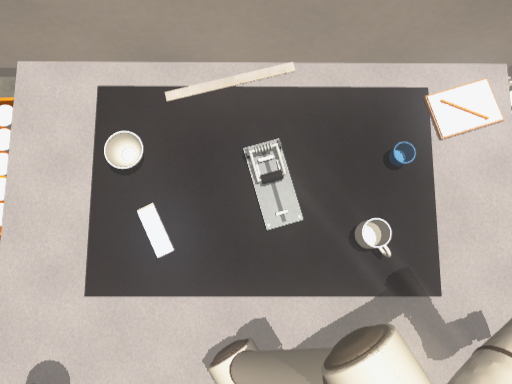

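The top view shows the tile at about (155,230), the rest at (272,183) with its ridge near (282,213), the bowl on the left, and the mug and cup on the right. I'll zoom in next.

Run:
```python
from station import r
import cv2, numpy as np
c=r.capture("top"); im=c["img"]
a=cv2.resize(im[130:240,230:320],None,fx=5,fy=5,interpolation=cv2.INTER_CUBIC)
b=cv2.resize(im[195:265,130:180],None,fx=5,fy=5,interpolation=cv2.INTER_CUBIC)
cv2.imwrite("pics/rest.png",a);cv2.imwrite("pics/tile.png",b)
s=r.capture("scene")["img"]
cv2.imwrite("pics/rests.png",cv2.resize(s[165:245,195:295],None,fx=6,fy=6,interpolation=cv2.INTER_CUBIC))
```

```text
(no output)
```

View pics/rest.png

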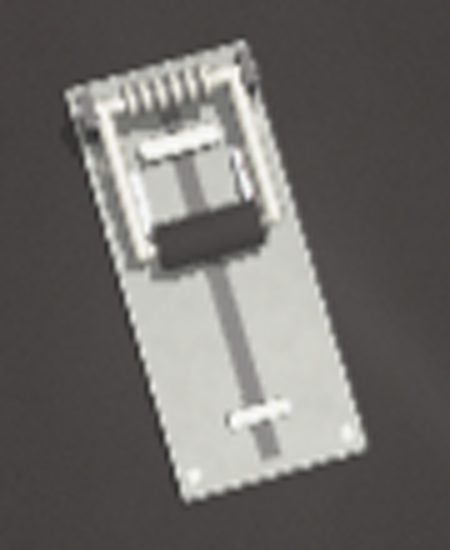

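View pics/tile.png

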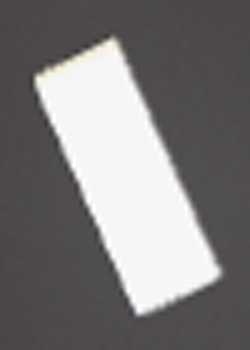

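View pics/rests.png

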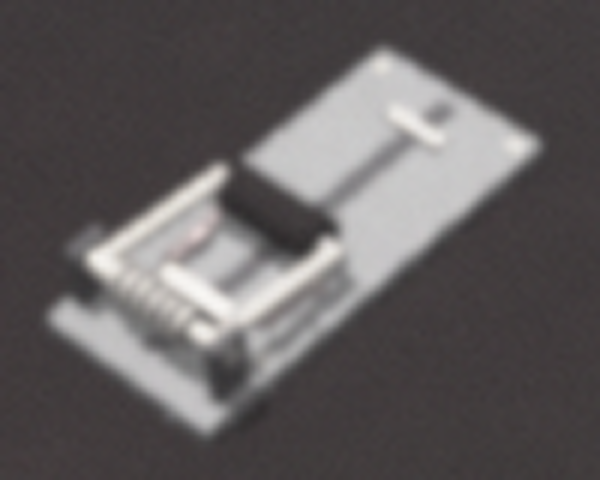

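```bash
cat > h.py <<'E'
import cv2, numpy as np
from scipy.optimize import minimize, least_squares
def proj(c,X):
    p=np.asarray(X)@c["R"].T+c["t"]
    return np.c_[c["fx"]*p[:,0]/p[:,2]+c["cx"], c["fy"]*p[:,1]/p[:,2]+c["cy"]]
def place(V,x,y,a,z=0):
    V=np.asarray(V,float);cs,sn=np.cos(a),np.sin(a)
    return np.c_[x+cs*V[:,0]-sn*V[:,1], y+sn*V[:,0]+cs*V[:,1], V[:,2]+z]
TILE=[[X,Y,Z] for Y in(-.025,.025) for X,Z in((-.075,0),(-.075,.016),(.067,.016),(.075,.008),(.075,0))]
BASE=[[X,Y,Z] for X in(-.14,.11) for Y in(-.055,.055) for Z in(0,.012)]
def render(P,shape,S=8):
    m=np.zeros((shape[0]*S,shape[1]*S),np.uint8)
    h=cv2.convexHull(((P+.5)*S*16-8).astype(np.int32))
    cv2.fillConvexPoly(m,h,255,shift=4)
    return cv2.resize(m,(shape[1],shape[0]),interpolation=cv2.INTER_AREA)/255.
def softmask(g,lo,hi): return np.clip((g.astype(float)-lo)/(hi-lo),0,1)
E
python3 - <<'E'
from station import r
from h import *
cs={n:r.capture(n) for n in("top","scene")}
rois={"top":(slice(195,265),slice(130,182)),"scene":(slice(225,295),slice(320,382))}
# tile
obs={}
for n in cs:
    g=cs[n]["img"][rois[n]].mean(2); lo=np.median(g[:5]); hi=np.percentile(g,98); print(n,lo,hi)
    obs[n]=softmask(g,lo,hi)
def cost(p,ns):
    e=0
    for n in ns:
        P=proj(cs[n],place(TILE,p[0],p[1],p[2]))-[rois[n][1].start,rois[n][0].start]
        e+=((render(P,obs[n].shape)-obs[n])**2).sum()
    return e
# init from top center pixel
c=cs["top"]; ray=c["R"].T@np.array([(155-c["cx"])/c["fx"],(230-c["cy"])/c["fy"],1]); o=-c["R"].T@c["t"]; X=o-ray*(o[2]/ray[2]); print("tile init",X)
for ns in(("top",),("scene",),("top","scene")):
    m=minimize(cost,[X[0],X[1],.4],args=(ns,),method="Nelder-Mead",options=dict(initial_simplex=[[X[0],X[1],.4],[X[0]+.01,X[1],.4],[X[0],X[1]+.01,.4],[X[0],X[1],.5]],xatol=1e-5,fatol=1e-3)); print(ns,m.x,m.fun)
# rest by corners
def uc(U,f,o): return (np.array(U,float)+.5)/f-.5+o
tp=uc([[185,502],[368,450],[67,93],[246,40]],5,np.array([230,130]))
sp=uc([[385,45],[543,143],[48,318],[208,436]],6,np.array([195,165]))
Bt=[[-.14,.055,.012],[-.14,-.055,.012],[.11,.055,.012],[.11,-.055,.012]]
Bs=[[-.14,-.055,.012],[-.14,.055,.006],[.11,-.055,.006],[.11,.055,.006]]
def res(p,w):
    a=(proj(cs["top"],place(Bt,*p))-tp).ravel(); b=(proj(cs["scene"],place(Bs,*p))-sp).ravel()
    return np.r_[a*w[0],b*w[1]]
for w in((1,0),(0,1),(1,1)):
    m=least_squares(res,[.5,0,.3],args=(w,)); print(w,m.x,np.round(m.fun,1))
p=m.x
for n,off in(("top",(230,130)),("scene",(195,165))):
    im=cs[n]["img"]; big=cv2.resize(im[off[1]:off[1]+110,off[0]:off[0]+100],None,fx=5,fy=5,interpolation=cv2.INTER_CUBIC)
    def dl(A,B,col):
        q=((proj(cs[n],place([A,B],*p))-off+.5)*5-.5).astype(int); cv2.line(big,tuple(map(int,q[0])),tuple(map(int,q[1])),col,1)
    for z,col in((.012,(0,0,255)),(0,(255,0,0))):
        dl([-.14,-.055,z],[-.14,.055,z],col);dl([.11,-.055,z],[.11,.055,z],col);dl([-.14,-.055,z],[.11,-.055,z],col);dl([-.14,.055,z],[.11,.055,z],col)
    dl([-.14,0,.012],[.11,0,.012],(0,255,0)); dl([0,-.03,.048],[0,.03,.048],(0,255,255))
    cv2.imwrite(f"pics/ov_{n}.png",big)
E
```

```text
top 73.33333333333333 246.0
scene 70.33333333333333 254.33333333333334
tile init [0.43455909 0.30940783 0.        ]
('top',) [0.4348072  0.30814477 0.45337324] 5.813839675688953
('scene',) [0.43316018 0.30476544 0.4479987 ] 14.305406995473607
('top', 'scene') [0.43434094 0.3069949  0.44674214] 46.159444377949704
(1, 0) [ 0.58352636 -0.02347331  0.27815476] [-0.1  0.1  0.3 -0.1 -0.2 -0.4  0.   0.3  0.   0.  -0.   0.  -0.   0.
 -0.   0. ]
(0, 1) [ 0.58218411 -0.02494512  0.2832551 ] [ 0.   0.   0.   0.   0.   0.   0.   0.  -0.1 -0.3 -0.1  0.6  0.1  0.2
  0.1 -0.4]
(1, 1) [ 0.58300893 -0.02391763  0.28013488] [ 0.1  0.3  0.6  0.1 -0.1 -0.2  0.1  0.5 -0.  -0.  -0.   1.  -0.   0.5
 -0.1 -0.1]
```

View pics/ov_top.png

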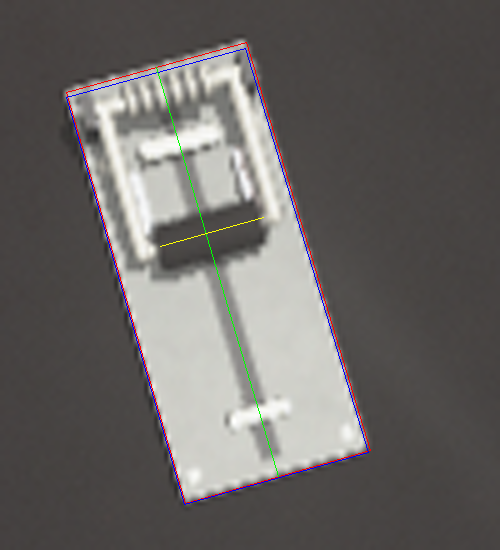

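View pics/ov_scene.png

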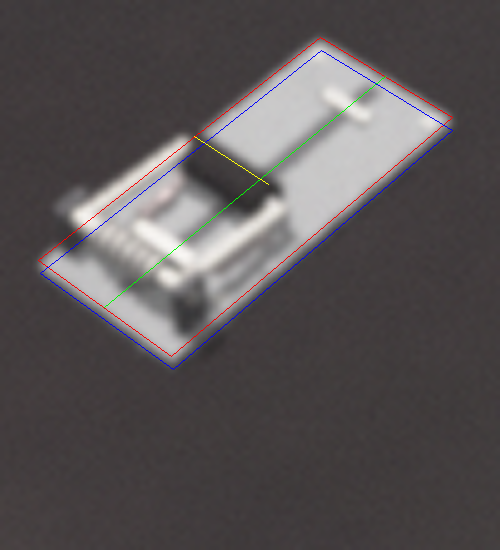

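```bash
cat >> h.py <<'E'
from scipy.spatial.transform import Rotation as Ro
TL=np.array([.434,.3065,.45]); RS=np.array([.583,-.024,.280])
def Rt(yaw,tilt=0):
    # tool x towards robot, y along jaw (object's +y), z down; tilt>0 nose down (rad)
    R=np.array([[-1,0,0],[0,1,0],[0,0,-1.]])
    return Ro.from_euler("z",yaw).as_matrix()@Ro.from_euler("y",tilt).as_matrix()@R
def plan(pos,R,s,n=1):
    R0=np.array(s["ee_rot"]);d=np.array(pos)-s["tcp_pos"]
    w=Ro.from_matrix(R0.T@R).as_rotvec(degrees=True)
    print("shift before turn (frac):",np.round(R0.T@d/.1,3)," /n",np.round(R0.T@d/.1/n,3)," turn frac:",np.round(w/45,4)," shift after turn:",np.round(R.T@d/.1,3))
E
python3 - <<'E'
from station import r
from h import *
s=r.sense()
plan([.46,0,.23],Rt(.45),s,16)
E
python3 -m crank '[[-1,[-0.27,0.305,0],[0,0,0]],[-1,[-0.27,0.305,0],[0,0,0]],[-1,[-0.27,0.305,0],[0,0,0]],[-1,[-0.27,0.305,0],[0,0,0]],[-1,[-0.27,0.305,0],[0,0,0]],[-1,[-0.27,0.305,0],[0,0,0]],[-1,[-0.27,0.305,0],[0,0,0]],[-1,[-0.27,0.305,0],[0,0,0]]]'
```

```text
shift before turn (frac): [-4.389  4.872 -0.075]  /n [-0.274  0.305 -0.005]  turn frac: [ 0.001  -0.     -0.1862]  shift after turn: [-5.052  4.18  -0.078]
time_s: 1.1
tcp_pos: [0.3205, -0.2974, 0.2228]
ee_rot: [[-0.954, -0.299, 0.001], [-0.299, 0.954, -0.0], [-0.001, -0.0, -1.0]]
wrist_force: [1.9, -0.9, -0.1]
gripper_width: 0.999
```

```bash
python3 -m crank '[[-1,[-0.27,0.305,0],[0,0,0]],[-1,[-0.27,0.305,0],[0,0,0]],[-1,[-0.27,0.305,0],[0,0,0]],[-1,[-0.27,0.305,0],[0,0,0]],[-1,[-0.27,0.305,0],[0,0,0]],[-1,[-0.27,0.305,0],[0,0,0]],[-1,[-0.27,0.305,0],[0,0,0]],[-1,[0,0,0],[0,0,-0.186]]]'
python3 - <<'E'
from station import r
from h import *
s=r.sense(); print(s["joints"])
g=TL[:2]-.035*np.array([np.cos(TL[2]),np.sin(TL[2])])
print(g); plan([*g,.12],Rt(.45),s,8)
E
```

```text
time_s: 1.9
tcp_pos: [0.4385, -0.0353, 0.2228]
ee_rot: [[-0.897, -0.442, 0.002], [-0.442, 0.897, 0.0], [-0.002, -0.0, -1.0]]
wrist_force: [-0.2, -0.5, -0.1]
gripper_width: 0.999
[ 1.66944875e+01  3.59182648e+00 -2.39653563e+01  4.60702121e-04
 -6.23439251e+01 -8.04587114e+01]
[0.40248435 0.29127621]
shift before turn (frac): [-1.119  3.089  1.029]  /n [-0.14   0.386  0.129]  turn frac: [-0.0004  0.0022  0.0101]  shift after turn: [-1.096  3.098  1.028]
```

```bash
python3 -m crank '[[-1,[-0.14,0.386,0.1],[0,0,0]],[-1,[-0.14,0.386,0.1],[0,0,0]],[-1,[-0.14,0.386,0.1],[0,0,0]],[-1,[-0.14,0.386,0.1],[0,0,0]],[-1,[-0.14,0.386,0.1],[0,0,0]],[-1,[-0.14,0.386,0.1],[0,0,0]],[-1,[-0.14,0.386,0.1],[0,0,0]],[-1,[-0.14,0.386,0.1],[0,0,0.01]]]'
python3 -m crank '[[-1,[0,0,0],[0,0,0]],[-1,[0,0,0],[0,0,0]]]'
python3 - <<'E'
from station import r
from h import *
s=r.sense(); g=TL[:2]-.035*np.array([np.cos(TL[2]),np.sin(TL[2])])
plan([*g,.004],Rt(.45),s,4)
c=r.capture("top"); cv2.imwrite("pics/pre.png",cv2.resize(c["img"][150:300,80:260],None,fx=4,fy=4))
E
```

```text
time_s: 2.7
tcp_pos: [0.4027, 0.2899, 0.1424]
ee_rot: [[-0.904, -0.428, 0.0], [-0.428, 0.904, 0.0], [-0.001, 0.0, -1.0]]
wrist_force: [1.0, -0.0, 1.3]
gripper_width: 0.995
time_s: 2.9
tcp_pos: [0.4027, 0.2887, 0.1421]
ee_rot: [[-0.903, -0.429, -0.001], [-0.429, 0.903, -0.001], [0.001, -0.001, -1.0]]
wrist_force: [-0.0, 0.3, -0.0]
gripper_width: 0.998
shift before turn (frac): [-0.011  0.025  1.381]  /n [-0.003  0.006  0.345]  turn frac: [-0.0007 -0.0015 -0.008 ]  shift after turn: [-0.009  0.024  1.381]
```

View pics/pre.png

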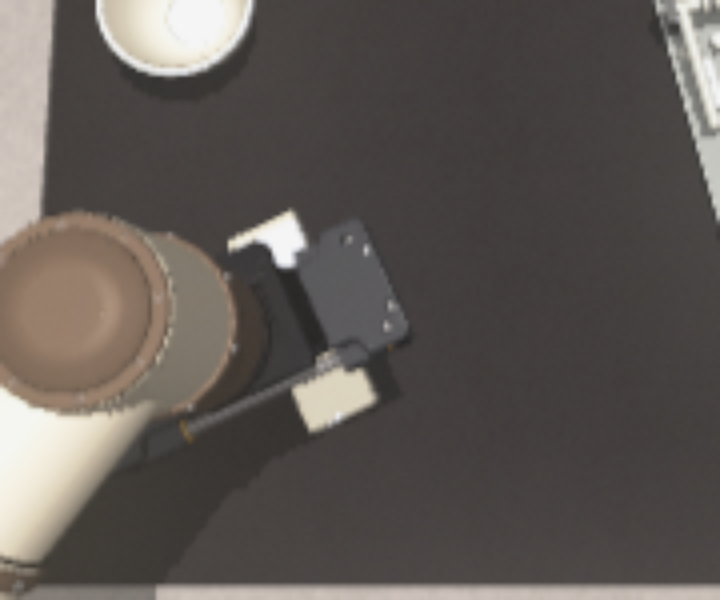

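The gripper straddles the tile: its heel shows at (335,400) and its nose at (270,235), both clear of the fingers. Now I'll descend.

```bash
python3 -m crank '[[-1,[-0.01,0.024,0.3],[0,0,-0.008]],[-1,[0,0,0.3],[0,0,0]],[-1,[0,0,0.3],[0,0,0]],[-1,[0,0,0.25],[0,0,0]],[-1,[0,0,0.12],[0,0,0]],[-1,[0,0,0.05],[0,0,0]],[-1,[0,0,0],[0,0,0]],[-1,[0,0,0],[0,0,0]]]'
python3 - <<'E'
from station import r
from h import *
s=r.sense(); g=TL[:2]-.035*np.array([np.cos(TL[2]),np.sin(TL[2])])
plan([*g,.004],Rt(.45),s,4)
E
```

```text
time_s: 3.75
tcp_pos: [0.4037, 0.2909, 0.0115]
ee_rot: [[-0.901, -0.433, 0.001], [-0.433, 0.901, 0.001], [-0.002, 0.001, -1.0]]
wrist_force: [0.5, -0.7, -0.0]
gripper_width: 1.0
shift before turn (frac): [0.009 0.009 0.075]  /n [0.002 0.002 0.019]  turn frac: [ 0.001   0.0022 -0.0028]  shift after turn: [0.009 0.009 0.075]
```

```bash
python3 -m crank '[[-1,[0,0,0.04],[0,0,0]],[-1,[0,0,0.03],[0,0,0]],[-1,[0,0,0],[0,0,0]]]'
python3 -m crank '[[1,[0,0,0],[0,0,0]],[1,[0,0,0],[0,0,0]],[1,[0,0,0],[0,0,0]],[1,[0,0,0],[0,0,0]],[1,[0,0,0],[0,0,0]],[1,[0,0,0],[0,0,0]],[1,[0,0,0],[0,0,0]],[1,[0,0,0],[0,0,0]]]'
```

```text
time_s: 4.05
tcp_pos: [0.4029, 0.2906, 0.0035]
ee_rot: [[-0.901, -0.433, -0.0], [-0.433, 0.901, -0.0], [0.0, -0.0, -1.0]]
wrist_force: [0.1, -0.1, 0.2]
gripper_width: 0.998
time_s: 4.85
tcp_pos: [0.403, 0.2908, 0.0036]
ee_rot: [[-0.901, -0.434, 0.0], [-0.434, 0.901, 0.0], [-0.0, 0.0, -1.0]]
wrist_force: [-0.8, 1.7, 0.8]
gripper_width: 0.568
```

```bash
python3 -m crank '[[1,[0,0,-0.1],[0,0,0]],[1,[0,0,-0.2],[0,0,0]],[1,[0,0,-0.3],[0,0,0]],[1,[0,0,-0.3],[0,0,0]],[1,[0,0,-0.1],[0,0,0]],[1,[0,0,0],[0,0,0]],[1,[0,0,0],[0,0,0]]]'
python3 - <<'E'
from station import r
from h import *
s=r.sense(); g=RS[:2]-.150*np.array([np.cos(RS[2]),np.sin(RS[2])])
print(s["wrist_force"],s["moment"],s["gripper_width"])
plan([*g,.1],Rt(RS[2],.07),s,12)
E
```

```text
time_s: 5.55
tcp_pos: [0.4021, 0.2897, 0.1023]
ee_rot: [[-0.902, -0.433, -0.002], [-0.433, 0.902, -0.002], [0.003, -0.001, -1.0]]
wrist_force: [0.1, -0.7, -4.6]
gripper_width: 0.57
[ 0.09894208 -0.73691217 -4.61991892] [-0.08485551  0.09132491  0.0374723 ] 0.5695087737206804
shift before turn (frac): [ 1.205 -3.361  0.029]  /n [ 0.1   -0.28   0.002]  turn frac: [-0.0086  0.0855  0.2132]  shift after turn: [ 0.625 -3.515  0.067]
```

```bash
python3 -m crank '[[1,[0.1,-0.28,0],[0,0,0]],[1,[0.1,-0.28,0],[0,0,0]],[1,[0.1,-0.28,0],[0,0,0]],[1,[0.1,-0.28,0],[0,0,0]],[1,[0.1,-0.28,0],[0,0,0]],[1,[0.1,-0.28,0],[0,0,0]],[1,[0.1,-0.28,0],[0,0,0]],[1,[0.1,-0.28,0],[0,0,0]]]'
python3 -m crank '[[1,[0.1,-0.28,0],[0,0,0]],[1,[0.1,-0.28,0],[0,0,0]],[1,[0.1,-0.28,0],[0,0,0]],[1,[0.1,-0.28,0],[0,0,0]],[1,[0,0,0],[0,0,0.107]],[1,[0,0,0],[-0.008,0.085,0.107]],[1,[0,0,0],[0,0,0]],[1,[0,0,0],[0,0,0]]]'
python3 - <<'E'
from station import r
from h import *
s=r.sense(); g=RS[:2]-.150*np.array([np.cos(RS[2]),np.sin(RS[2])])
print(s["wrist_force"],s["moment"],s["gripper_width"])
plan([*g,.03],Rt(RS[2],.07),s,1)
for n,w in(("top",(slice(110,270),slice(180,360))),("scene",(slice(120,280),slice(170,350)))):
    c=r.capture(n); cv2.imwrite(f"pics/a_{n}.png",cv2.resize(c["img"][w],None,fx=4,fy=3.7,interpolation=cv2.INTER_CUBIC))
E
```

```text
time_s: 6.35
tcp_pos: [0.4266, 0.0524, 0.1018]
ee_rot: [[-0.901, -0.433, -0.004], [-0.433, 0.901, -0.002], [0.004, 0.0, -1.0]]
wrist_force: [0.6, 0.5, -3.5]
gripper_width: 0.571
time_s: 7.15
tcp_pos: [0.4398, -0.0641, 0.1021]
ee_rot: [[-0.958, -0.278, -0.067], [-0.277, 0.961, -0.015], [0.069, 0.004, -0.998]]
wrist_force: [-0.5, -0.1, -3.9]
gripper_width: 0.575
[-0.48225188 -0.14938264 -3.90222913] [ 0.05145263 -0.03027632 -0.0060784 ] 0.5752216889511989
shift before turn (frac): [-0.037 -0.014  0.721]  /n [-0.037 -0.014  0.721]  turn frac: [0.0051 0.0013 0.0023]  shift after turn: [-0.038 -0.011  0.721]
```

View pics/a_top.png

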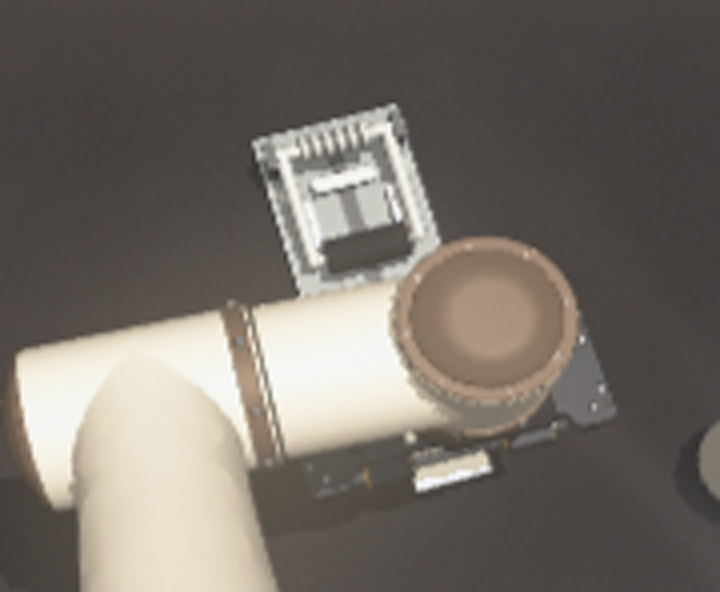

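View pics/a_scene.png

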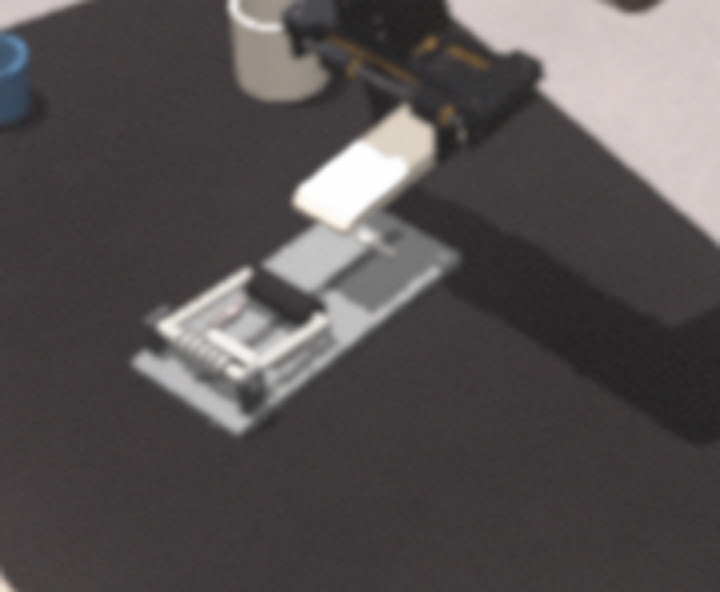

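```bash
cat >> h.py <<'E'
def tilepose(s,gx=-.035,dz=.004):
    # tile frame from tool: tile x=-tool x, y=tool y, z=-tool z
    R=np.array(s["ee_rot"])@np.diag([-1,1,-1]); o=s["tcp_pos"]-R@np.array([gx,0,dz]); return R,o
def tileinrest(s,**k):
    R,o=tilepose(s,**k); Rr=Ro.from_euler("z",RS[2]).as_matrix(); ro=np.array([RS[0],RS[1],0])
    f=lambda p: np.round((Rr.T@(R@np.array(p)+o-ro))*1000,1)
    d=Rr.T@R[:,0]
    print("nose",f([.075,0,0]),"ctr",f([0,0,0]),"heel",f([-.075,0,0]),"yaw %.3f tilt %.3f roll %.3f"%(np.arctan2(d[1],d[0]),np.arcsin(-d[2]),np.arcsin(R[2,1])),"F",np.round(s["wrist_force"],1),"M",np.round(s["moment"],2),"w",round(s["gripper_width"],3))
    F=Rr.T@s["wrist_force"]; print("F in rest",np.round(F,1))
E
python3 - <<'E'
from station import r
from h import *
s=r.sense(); tileinrest(s); R,o=tilepose(s)
c=r.capture("scene"); off=np.array([190,120]);k=5
big=cv2.resize(c["img"][120:240,190:310],None,fx=k,fy=k,interpolation=cv2.INTER_CUBIC)
def dl(P,col):
    q=np.round((proj(c,P)-off+.5)*k-.5).astype(int); cv2.polylines(big,[q.reshape(-1,1,2)],True,col,1)
T=lambda V:np.array(V)@R.T+o
dl(T([[-.075,-.025,.016],[.067,-.025,.016],[.067,.025,.016],[-.075,.025,.016]]),(0,0,255))
dl(T([[.067,-.025,.016],[.075,-.025,.008],[.075,.025,.008],[.067,.025,.016]]),(0,0,255))
dl(T([[.075,-.025,0],[.075,-.025,.008],[.075,.025,.008],[.075,.025,0]]),(255,0,0))
dl(place([[-.14,-.055,.012],[-.14,.055,.012],[.11,.055,.012],[.11,-.055,.012]],*RS),(0,255,0))
cv2.imwrite("pics/b.png",big)
E
```

```text
nose [-39.5   1.4  91.2] ctr [-114.3    1.3   96.3] heel [-189.1    1.1  101.5] yaw 0.002 tilt 0.068 roll 0.004 F [ 0.2  0.1 -3.6] M [ 0.02 -0.11 -0.03] w 0.572
F in rest [ 0.2  0.  -3.6]
```

View pics/b.png

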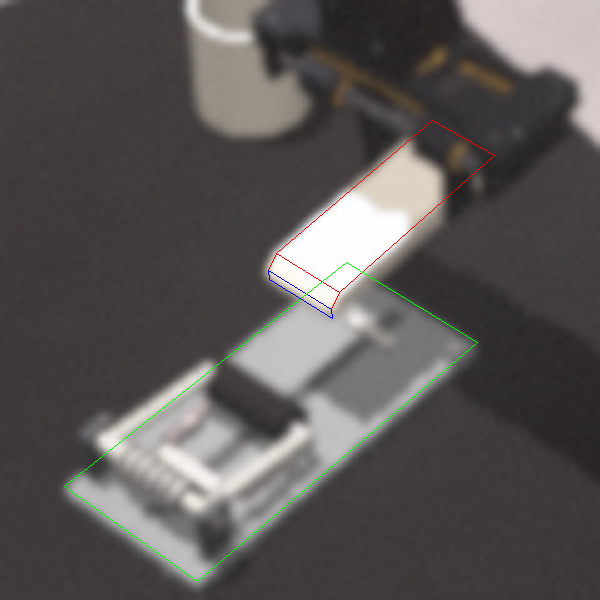

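```bash
cat >> h.py <<'E'
def mv(s,dx,dy,dz,n=1):
    Rr=Ro.from_euler("z",RS[2]).as_matrix(); d=np.array(s["ee_rot"]).T@Rr@np.array([dx,dy,dz])/100/n
    print("mv",(dx,dy,dz),"n",n,np.round(d,4))
E
python3 - <<'E'
from station import r
from h import *
s=r.sense(); mv(s,7,-1.4,-70,4); plan(s["tcp_pos"],Rt(RS[2],.07),s); mv(s,1,0,0);mv(s,0,1,0);mv(s,0,0,1)
E
```

```text
mv (7, -1.4, -70) n 4 [-0.0293 -0.0042  0.1734]
shift before turn (frac): [0. 0. 0.]  /n [0. 0. 0.]  turn frac: [0.0047 0.0028 0.0019]  shift after turn: [0. 0. 0.]
mv (1, 0, 0) n 1 [-0.01   -0.     -0.0007]
mv (0, 1, 0) n 1 [-0.    0.01  0.  ]
mv (0, 0, 1) n 1 [ 0.0007  0.     -0.01  ]
```

```bash
python3 -m crank '[[1,[-0.03,-0.004,0.17],[0.005,0.003,0.002]],[1,[-0.03,-0.004,0.17],[0,0,0]],[1,[-0.03,-0.004,0.17],[0,0,0]],[1,[-0.03,-0.004,0.17],[0,0,0]],[1,[0,0,0],[0,0,0]],[1,[0,0,0],[0,0,0]]]'
python3 - <<'E'
from station import r
from h import *
s=r.sense(); tileinrest(s); 
c=r.capture("scene"); off=np.array([190,120]);k=5
R,o=tilepose(s)
big=cv2.resize(c["img"][120:240,190:310],None,fx=k,fy=k,interpolation=cv2.INTER_CUBIC)
cv2.imwrite("pics/c0.png",big)
def dl(P,col):
    q=np.round((proj(c,P)-off+.5)*k-.5).astype(int); cv2.polylines(big,[q.reshape(-1,1,2)],True,col,1)
T=lambda V:np.array(V)@R.T+o
dl(T([[.067,-.025,.016],[.075,-.025,.008],[.075,.025,.008],[.067,.025,.016]]),(0,0,255))
dl(T([[.075,-.025,0],[.075,-.025,.008],[.075,.025,.008],[.075,.025,0]]),(255,0,0))
dl(place([[-.14,0,.012],[.11,0,.012]],*RS),(0,255,0))
cv2.imwrite("pics/c.png",big)
E
```

```text
time_s: 7.9
tcp_pos: [0.4479, -0.0635, 0.0351]
ee_rot: [[-0.959, -0.276, -0.067], [-0.275, 0.961, -0.02], [0.069, -0.001, -0.998]]
wrist_force: [0.5, -0.6, -2.3]
gripper_width: 0.57
nose [-31.3  -0.7  23.5] ctr [-106.2   -0.6   28.7] heel [-181.    -0.6   33.9] yaw -0.000 tilt 0.070 roll -0.001 F [ 0.5 -0.6 -2.3] M [ 0.02 -0.14 -0.04] w 0.57
F in rest [ 0.3 -0.7 -2.3]
```

View pics/c.png

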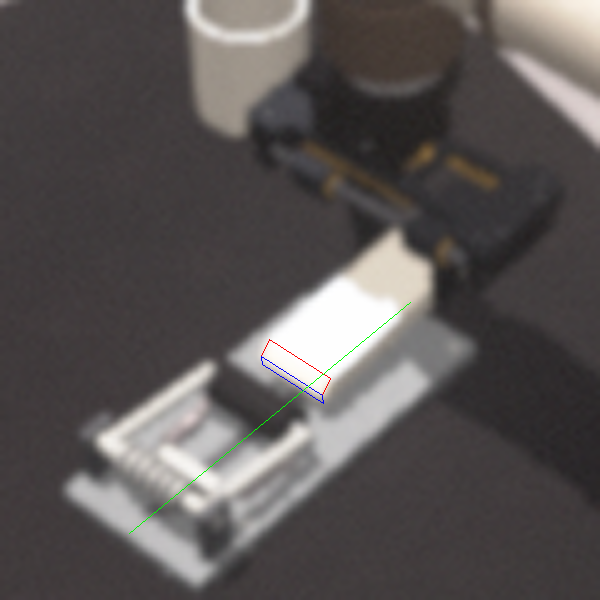

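View pics/c0.png

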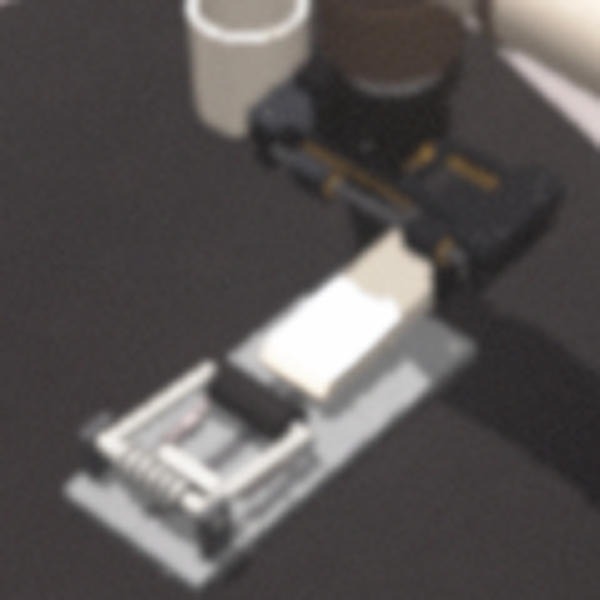

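```bash
cat > f.py <<'E'
from station import r
from h import *
tileinrest(r.sense())
E
python3 -m crank '[[1,[0,0.006,0.04],[0,0,0]],[1,[0,0,0.03],[0,0,0]],[1,[0,0,0],[0,0,0]],[1,[0,0,0],[0,0,0]]]' >/dev/null; python3 f.py
python3 -m crank '[[1,[0,0,0],[0,0,0]]]' >/dev/null; python3 f.py
python3 -m crank '[[1,[0,0,0.015],[0,0,0]],[1,[0,0,0],[0,0,0]]]' >/dev/null; python3 f.py
```

```text
nose [-31.7  -0.3  16.5] ctr [-106.5   -0.2   21.6] heel [-1.813e+02 -1.000e-01  2.680e+01] yaw -0.001 tilt 0.069 roll -0.001 F [-0.2  0.8 -3.5] M [ 0.02 -0.12 -0.02] w 0.57
F in rest [-0.   0.8 -3.5]
nose [-31.6  -0.3  16.5] ctr [-106.4   -0.2   21.6] heel [-1.812e+02 -1.000e-01  2.680e+01] yaw -0.001 tilt 0.069 roll -0.001 F [-0.4 -0.2 -3.7] M [ 0.09 -0.11 -0.05] w 0.573
F in rest [-0.4 -0.1 -3.7]
nose [-32.   -0.3  14.7] ctr [-106.8   -0.2   19.9] heel [-1.816e+02 -1.000e-01  2.510e+01] yaw -0.001 tilt 0.070 roll -0.000 F [ 0.1 -0.5 -3.2] M [ 0.04 -0.07  0.02] w 0.575
F in rest [ 0.  -0.5 -3.2]
```

```bash
python3 -m crank '[[1,[-0.05,0.002,-0.0035],[0,0,0]],[1,[-0.05,0,-0.0035],[0,0,0]],[1,[-0.05,0,-0.0035],[0,0,0]],[1,[-0.03,0,-0.002],[0,0,0]],[1,[0,0,0],[0,0,0]]]' >/dev/null; python3 f.py
python3 -m crank '[[1,[-0.03,0,-0.002],[0,0,0]],[1,[0,0,0],[0,0,0]]]' >/dev/null; python3 f.py
python3 -m crank '[[1,[-0.03,0,-0.002],[0,0,0]],[1,[0,0,0],[0,0,0]]]' >/dev/null; python3 f.py
```

```text
nose [-13.1  -0.1  14.8] ctr [-87.9   0.   20. ] heel [-1.627e+02  1.000e-01  2.510e+01] yaw -0.001 tilt 0.069 roll -0.001 F [ 0.1  0.6 -3.6] M [-0.   -0.08  0.02] w 0.571
F in rest [ 0.2  0.5 -3.6]
nose [-10.4  -0.1  14.9] ctr [-85.2  -0.   20. ] heel [-160.     0.    25.2] yaw -0.001 tilt 0.069 roll -0.001 F [-0.1 -0.1 -3.9] M [ 0.05 -0.09 -0.01] w 0.573
F in rest [-0.1 -0.1 -3.9]
nose [-8.1 -0.1 14.5] ctr [-82.9   0.   19.8] heel [-1.577e+02  1.000e-01  2.500e+01] yaw -0.001 tilt 0.070 roll -0.000 F [-0.6 -0.6 -3.3] M [0.   0.06 0.04] w 0.567
F in rest [-0.7 -0.4 -3.3]
```

```bash
for i in 1 2 3 4; do python3 -m crank '[[1,[-0.02,0,-0.0014],[0,0,0]],[1,[0,0,0],[0,0,0]]]' >/dev/null; python3 f.py; done
```

```text
nose [-6.7 -0.  14.2] ctr [-81.5   0.1  19.5] heel [-156.4    0.2   24.9] yaw -0.002 tilt 0.072 roll -0.000 F [-1.6 -0.8 -5.1] M [-0.1   0.45  0.05] w 0.569
F in rest [-1.8 -0.3 -5.1]
nose [-6.1  0.  13.6] ctr [-80.9   0.1  19.2] heel [-155.7    0.3   24.8] yaw -0.002 tilt 0.074 roll 0.000 F [-5.1 -0.3 -4. ] M [-0.22  1.45  0.06] w 0.57
F in rest [-5.   1.1 -4. ]
nose [-6.  0. 13.] ctr [-80.8   0.2  18.8] heel [-155.6    0.4   24.7] yaw -0.002 tilt 0.078 roll 0.000 F [-7.6 -1.7 -2.6] M [-0.44  2.13  0.05] w 0.569
F in rest [-7.8  0.5 -2.6]
nose [-5.8  0.  12.3] ctr [-80.6   0.2  18.4] heel [-155.3    0.4   24.6] yaw -0.003 tilt 0.082 roll 0.001 F [-10.1  -2.9  -0.7] M [-0.67  2.72 -0.01] w 0.569
F in rest [-10.5   0.   -0.7]
```

```bash
cat > p.py <<'E'
import sys
from station import r
from h import *
c=r.capture("scene")
cv2.imwrite(f"pics/{sys.argv[1]}.png",cv2.resize(c["img"][150:240,200:300],None,fx=7,fy=6.5,interpolation=cv2.INTER_CUBIC))
E
python3 p.py d1
```

```text
(no output)
```

View pics/d1.png

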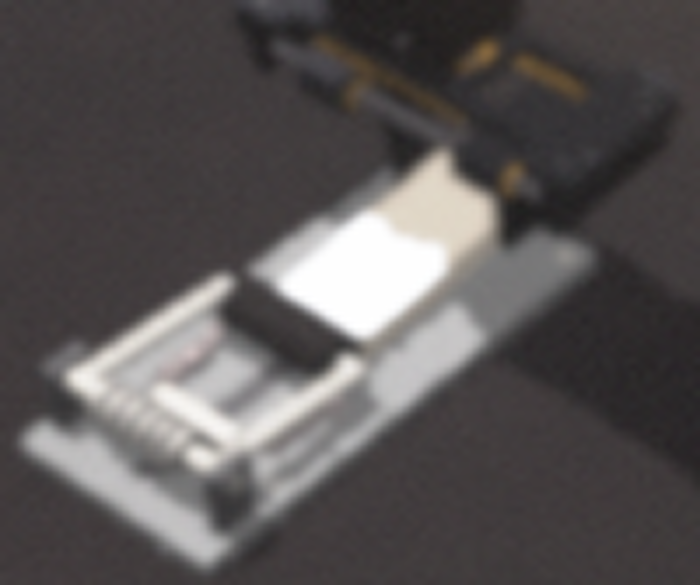

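```bash
for i in 1 2; do python3 -m crank '[[1,[0,0,-0.008],[0,0,0]],[1,[0,0,0],[0,0,0]]]' >/dev/null; python3 f.py; done
```

```text
nose [-5.6  0.  13.2] ctr [-80.4   0.2  19.2] heel [-155.1    0.5   25.3] yaw -0.003 tilt 0.081 roll 0.001 F [-9.3 -2.7 -2.5] M [-0.59  2.64  0.03] w 0.57
F in rest [-9.7 -0.  -2.5]
nose [-5.5  0.  13.9] ctr [-80.3   0.2  19.9] heel [-155.     0.5   26. ] yaw -0.003 tilt 0.081 roll 0.001 F [-8.8 -2.4 -4.2] M [-0.71  2.53  0.05] w 0.571
F in rest [-9.1  0.1 -4.2]
```

```bash
for i in 1 2 3; do python3 -m crank '[[1,[-0.02,0,-0.003],[0,0,0]],[1,[0,0,0],[0,0,0]]]' >/dev/null; python3 f.py; done
```

```text
nose [-3.6  0.  13.8] ctr [-78.3   0.2  19.9] heel [-153.1    0.4   26. ] yaw -0.003 tilt 0.082 roll 0.001 F [-9.3 -1.6 -4. ] M [-0.63  2.51  0.04] w 0.571
F in rest [-9.4  1.  -4. ]
nose [ 1.2 -0.  15.1] ctr [-73.6   0.1  20.7] heel [-148.4    0.3   26.4] yaw -0.002 tilt 0.076 roll 0.000 F [-4.   0.1 -4.1] M [-0.16  1.43  0.04] w 0.576
F in rest [-3.8  1.2 -4.1]
nose [ 5.8 -0.  16.4] ctr [-69.    0.1  21.7] heel [-1.438e+02  1.000e-01  2.700e+01] yaw -0.001 tilt 0.071 roll -0.000 F [-3.2  0.6 -3.6] M [0.03 0.94 0.05] w 0.574
F in rest [-2.9  1.4 -3.6]
```

```bash
for i in 1 2; do python3 -m crank '[[1,[0,0,0.01],[0,0,0]],[1,[0,0,0],[0,0,0]]]' >/dev/null; python3 f.py; done; python3 p.py d2
```

```text
nose [ 6.4 -0.  15.9] ctr [-68.5   0.1  21. ] heel [-1.433e+02  1.000e-01  2.620e+01] yaw -0.001 tilt 0.069 roll -0.001 F [-3.7 -0.3 -4.3] M [0.01 1.07 0.11] w 0.569
F in rest [-3.6  0.8 -4.3]
nose [ 6.4 -0.1 15. ] ctr [-68.5   0.   20.2] heel [-1.433e+02  1.000e-01  2.540e+01] yaw -0.001 tilt 0.069 roll -0.001 F [-3.3  0.4 -1.2] M [0.18 1.12 0.11] w 0.571
F in rest [-3.   1.3 -1.2]
```

View pics/d2.png

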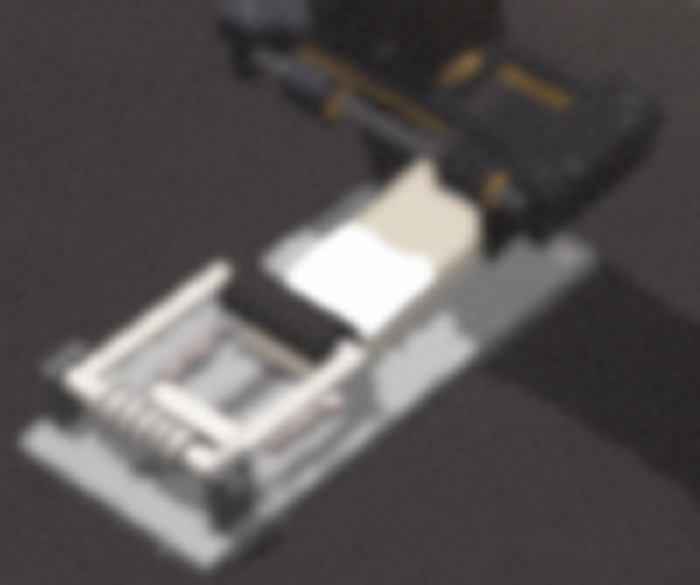

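```bash
for i in 1 2 3 4 5; do python3 -m crank '[[1,[-0.02,0,-0.0015],[0,0,0]],[1,[-0.02,0,-0.0015],[0,0,0]]]' >/dev/null; python3 f.py; done
```

```text
nose [ 9.9 -0.1 14.9] ctr [-64.9   0.   20.2] heel [-1.397e+02  1.000e-01  2.540e+01] yaw -0.001 tilt 0.070 roll -0.000 F [-5.5  0.  -0.5] M [0.12 1.25 0.09] w 0.573
F in rest [-5.3  1.6 -0.5]
nose [14.3 -0.1 14.9] ctr [-60.5   0.   20.1] heel [-1.353e+02  1.000e-01  2.530e+01] yaw -0.001 tilt 0.069 roll -0.000 F [-5.3  0.5 -2.9] M [0.22 1.31 0.16] w 0.569
F in rest [-4.9  1.9 -2.9]
nose [18.5 -0.1 14.9] ctr [-56.3   0.   20.1] heel [-1.311e+02  1.000e-01  2.530e+01] yaw -0.001 tilt 0.069 roll -0.001 F [-6.2  1.1 -2.6] M [0.27 1.27 0.08] w 0.576
F in rest [-5.7  2.7 -2.6]
nose [22.5 -0.1 14.9] ctr [-52.3   0.   20.1] heel [-1.271e+02  1.000e-01  2.530e+01] yaw -0.001 tilt 0.069 roll -0.000 F [-5.2  1.3 -2.7] M [0.3  1.25 0.18] w 0.571
F in rest [-4.6  2.7 -2.7]
nose [26.6 -0.1 15. ] ctr [-48.3   0.   20.1] heel [-1.231e+02  1.000e-01  2.530e+01] yaw -0.001 tilt 0.069 roll -0.001 F [-4.   0.8 -3.7] M [0.31 1.14 0.04] w 0.569
F in rest [-3.6  1.9 -3.7]
```

```bash
for i in 1 2 3 ; do python3 -m crank '[[1,[-0.02,0.004,-0.0015],[0,0,0]],[1,[-0.02,0,-0.0015],[0,0,0]]]' >/dev/null; python3 f.py; done
for i in 1 2 3 4 5; do python3 -m crank '[[1,[-0.015,0,-0.001],[0,0,0]],[1,[0,0,0],[0,0,0]]]' >/dev/null; python3 f.py; done
```

```text
nose [30.7  0.1 15.1] ctr [-44.2   0.2  20.2] heel [-119.     0.3   25.4] yaw -0.002 tilt 0.069 roll -0.001 F [-4.3 -0.1 -3.7] M [-0.08  1.04  0.03] w 0.572
F in rest [-4.1  1.1 -3.7]
nose [34.7  0.2 15.1] ctr [-40.2   0.4  20.3] heel [-115.     0.5   25.4] yaw -0.002 tilt 0.069 roll -0.001 F [-3.3 -2.6 -3.5] M [-0.65  0.75 -0.07] w 0.568
F in rest [-3.9 -1.6 -3.5]
nose [38.6  0.6 15.1] ctr [-36.2   0.7  20.3] heel [-111.     0.9   25.5] yaw -0.002 tilt 0.069 roll -0.001 F [-3.4 -4.7 -3.4] M [-1.12  0.53 -0.22] w 0.57
F in rest [-4.6 -3.6 -3.4]
nose [40.5  0.7 15.2] ctr [-34.4   0.9  20.3] heel [-109.2    1.    25.4] yaw -0.002 tilt 0.068 roll -0.001 F [-1.5 -4.4 -4.4] M [-1.3   0.29 -0.27] w 0.568
F in rest [-2.6 -3.9 -4.4]
nose [41.6  0.9 15.1] ctr [-33.2   1.   20.3] heel [-108.     1.1   25.4] yaw -0.001 tilt 0.069 roll -0.001 F [-2.  -4.7 -3.3] M [-1.28  0.37 -0.17] w 0.573
F in rest [-3.2 -4.  -3.3]
nose [43.   1.  15.1] ctr [-31.8   1.1  20.2] heel [-106.7    1.2   25.4] yaw -0.001 tilt 0.069 roll -0.001 F [-1.7 -4.7 -3.5] M [-1.14  0.39 -0.14] w 0.574
F in rest [-3.  -4.1 -3.5]
nose [44.5  1.  15.1] ctr [-30.3   1.1  20.2] heel [-105.1    1.2   25.4] yaw -0.001 tilt 0.069 roll -0.001 F [-2.  -4.  -4.3] M [-1.18  0.42 -0.17] w 0.573
F in rest [-3.  -3.3 -4.3]
nose [46.  1. 15.] ctr [-28.8   1.1  20.2] heel [-103.6    1.2   25.4] yaw -0.001 tilt 0.069 roll -0.001 F [-1.6 -3.6 -3.5] M [-1.15  0.44 -0.18] w 0.565
F in rest [-2.5 -3.  -3.5]
```

```bash
python3 -m crank '[[1,[-0.015,-0.006,-0.001],[0,0,0]],[1,[0,0,0],[0,0,0]]]' >/dev/null; python3 f.py
for i in 1 2 3 ; do python3 -m crank '[[1,[-0.015,0,-0.001],[0,0,0]],[1,[0,0,0],[0,0,0]]]' >/dev/null; python3 f.py; done
```

```text
nose [47.5  0.9 14.9] ctr [-27.4   0.9  20.1] heel [-102.2    1.    25.3] yaw -0.001 tilt 0.069 roll -0.000 F [-2.2 -1.1 -4.1] M [-0.41  0.65 -0.03] w 0.572
F in rest [-2.4 -0.4 -4.1]
nose [49.2  0.8 15. ] ctr [-25.6   0.9  20.2] heel [-100.5    0.9   25.3] yaw -0.001 tilt 0.069 roll -0.000 F [-2.5 -1.4 -3.7] M [-0.11  0.68 -0.03] w 0.571
F in rest [-2.8 -0.6 -3.7]
nose [50.7  0.7 15. ] ctr [-24.1   0.8  20.2] heel [-99.    0.9  25.3] yaw -0.001 tilt 0.069 roll -0.000 F [-3.5 -0.3 -3.3] M [0.12 0.65 0.04] w 0.57
F in rest [-3.5  0.6 -3.3]
nose [52.2  0.7 15. ] ctr [-22.6   0.8  20.2] heel [-97.5   0.8  25.3] yaw -0.001 tilt 0.069 roll -0.000 F [-3.5  1.3 -5. ] M [0.33 0.76 0.06] w 0.57
F in rest [-3.   2.2 -5. ]
```

```bash
for i in 1 2 3 ; do python3 -m crank '[[1,[-0.012,0.001,-0.001],[0,0,0]],[1,[0,0,0],[0,0,0]]]' |head -1; python3 f.py; done
```

```text
time_s: 15.45
nose [53.3  0.7 15. ] ctr [-21.5   0.7  20.2] heel [-96.4   0.8  25.4] yaw -0.001 tilt 0.069 roll -0.000 F [-3.4  1.6 -4.3] M [0.4  0.8  0.03] w 0.573
F in rest [-2.8  2.4 -4.3]
time_s: 15.65
nose [53.8  0.7 14.8] ctr [-21.    0.8  20.1] heel [-95.8   0.9  25.3] yaw -0.001 tilt 0.070 roll -0.000 F [-5.3  0.3 -3.5] M [0.25 1.08 0.04] w 0.573
F in rest [-5.   1.8 -3.5]
time_s: 15.85
nose [53.8  0.7 14.4] ctr [-21.    0.8  19.8] heel [-95.8   0.9  25.3] yaw -0.002 tilt 0.073 roll -0.000 F [-5.8 -0.1 -3.3] M [0.06 1.54 0.02] w 0.573
F in rest [-5.6  1.5 -3.3]
```

```bash
for i in 1 2 ; do python3 -m crank '[[1,[-0.012,0.0,-0.001],[0,0,0]],[1,[0,0,0],[0,0,0]]]' |head -1; python3 f.py; done; python3 p.py d3
```

```text
time_s: 16.05
nose [53.8  0.7 13.9] ctr [-21.    0.9  19.6] heel [-95.8   1.   25.2] yaw -0.002 tilt 0.075 roll 0.000 F [-7.5 -0.6 -2. ] M [-0.06  2.03  0.08] w 0.573
F in rest [-7.4  1.5 -2. ]
time_s: 16.25
nose [53.8  0.7 13.5] ctr [-21.    0.9  19.3] heel [-95.8   1.   25.2] yaw -0.002 tilt 0.078 roll 0.000 F [-10.8  -2.   -2.3] M [-0.18  2.46  0.05] w 0.572
F in rest [-10.9   1.1  -2.3]
```

View pics/d3.png

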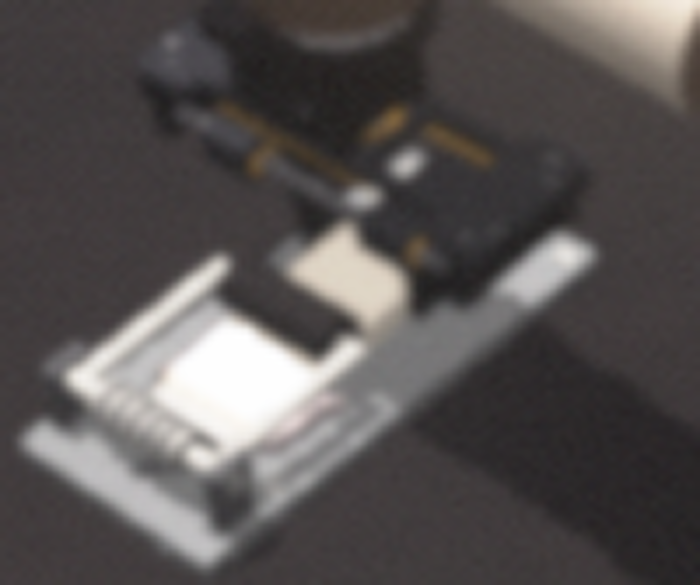

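```bash
python3 -m crank '[[1,[0.02,0.0,0.0015],[0,0,0]],[1,[0.02,0,0.0015],[0,0,0]],[1,[0,0,0],[0,0,0]]]' |head -1; python3 f.py
for i in 1 2 ; do python3 -m crank '[[1,[0.006,0.0,0],[0,0,0]],[1,[0,0,0],[0,0,0]]]' |head -1; python3 f.py; done
```

```text
time_s: 16.6
nose [53.9  0.7 15.1] ctr [-20.9   0.8  20.3] heel [-95.7   0.9  25.5] yaw -0.001 tilt 0.069 roll -0.001 F [-4.4  0.7 -4.6] M [ 0.25  0.85 -0.01] w 0.57
F in rest [-4.   1.9 -4.6]
time_s: 16.8
nose [53.9  0.7 15.3] ctr [-20.9   0.8  20.4] heel [-95.8   0.9  25.5] yaw -0.001 tilt 0.068 roll -0.001 F [-2.6  0.8 -5.2] M [0.3  0.54 0.08] w 0.568
F in rest [-2.2  1.5 -5.2]
time_s: 17.0
nose [53.9  0.7 15.6] ctr [-20.9   0.8  20.6] heel [-95.7   0.9  25.6] yaw -0.001 tilt 0.067 roll -0.001 F [-1.1  1.1 -5.3] M [ 0.43  0.1  -0.02] w 0.572
F in rest [-0.8  1.3 -5.3]
```

```bash
python3 -m crank '[[1,[0.008,0.0,0],[0,0,0]],[1,[0,0,0],[0,0,0]]]' |tail -4; python3 f.py
python3 -m crank '[[1,[0.004,0.0,0.0193],[0,-0.0222,0]],[1,[0.003,0.0,0.0193],[0,-0.0222,0]],[1,[0,0,0],[0,0,0]]]' |head -2; python3 f.py
```

```text
tcp_pos: [0.5285, -0.0388, 0.0271]
ee_rot: [[-0.959, -0.276, -0.064], [-0.275, 0.961, -0.019], [0.067, -0.001, -0.998]]
wrist_force: [1.2, 1.9, -7.5]
gripper_width: 0.569
nose [53.1  0.7 15.8] ctr [-21.8   0.8  20.8] heel [-96.6   0.9  25.8] yaw -0.001 tilt 0.067 roll -0.001 F [ 1.2  1.9 -7.5] M [ 0.51 -0.34  0.01] w 0.569
F in rest [ 1.6  1.5 -7.5]
time_s: 17.5
tcp_pos: [0.5262, -0.0395, 0.023]
nose [51.   0.7 15.3] ctr [-24.    0.8  17.8] heel [-99.    0.9  20.3] yaw -0.001 tilt 0.034 roll -0.001 F [-0.3  2.4 -4.7] M [ 0.46 -0.1   0.05] w 0.572
F in rest [ 0.4  2.4 -4.7]
```

```bash
python3 -m crank '[[1,[-0.018,-0.003,0],[0,0,0]],[1,[0,0,0],[0,0,0]],[1,[0,0,0],[0,0,0]]]' |head -2; python3 f.py
python3 -m crank '[[1,[0,0,0],[0,0,0]]]' |head -2; python3 f.py
```

```text
time_s: 17.8
tcp_pos: [0.5269, -0.0394, 0.0226]
nose [51.6  0.6 14.5] ctr [-23.3   0.7  17.3] heel [-98.3   0.8  20.1] yaw -0.001 tilt 0.038 roll -0.000 F [-5.1  2.2 -3.8] M [0.55 1.03 0.14] w 0.571
F in rest [-4.3  3.5 -3.8]
time_s: 17.9
tcp_pos: [0.5275, -0.0392, 0.0227]
nose [52.2  0.5 14.8] ctr [-22.8   0.6  17.5] heel [-97.7   0.7  20.2] yaw -0.001 tilt 0.036 roll -0.000 F [-3.6  2.3 -3.7] M [0.61 1.03 0.12] w 0.574
F in rest [-2.8  3.2 -3.7]
```

```bash
python3 -m crank '[[1,[-0.008,-0.004,0],[0,0,0]],[1,[0,0,0],[0,0,0]],[1,[0,0,0],[0,0,0]]]' |head -2; python3 f.py
python3 -m crank '[[1,[0.006,-0.002,0],[0,0,0]],[1,[0,0,0],[0,0,0]],[1,[0,0,0],[0,0,0]]]' |head -2; python3 f.py
```

```text
time_s: 18.2
tcp_pos: [0.5292, -0.0392, 0.0228]
nose [53.9  0.2 15. ] ctr [-21.1   0.2  17.6] heel [-96.    0.3  20.2] yaw -0.001 tilt 0.035 roll -0.000 F [-4.5  3.8 -4.6] M [0.8  0.97 0.19] w 0.572
F in rest [-3.3  4.9 -4.6]
time_s: 18.5
tcp_pos: [0.5293, -0.0393, 0.023]
nose [53.9  0.  15.4] ctr [-21.    0.1  17.9] heel [-96.    0.1  20.4] yaw -0.001 tilt 0.033 roll -0.001 F [-2.1  4.3 -4.3] M [1.27 0.61 0.25] w 0.572
F in rest [-0.8  4.8 -4.3]
```

```bash
python3 -m crank '[[1,[0.004,0.011,0.015],[0,-0.0222,0]],[1,[0,0,0],[0,0,0]],[1,[0,0,0],[0,0,0]]]' |head -2; python3 f.py
python3 -m crank '[[1,[0.003,0,0.015],[0,-0.0222,0]],[1,[0,0,0],[0,0,0]],[1,[0,0,0],[0,0,0]]]' |head -2; python3 f.py
```

```text
time_s: 18.8
tcp_pos: [0.5286, -0.0391, 0.0217]
nose [53.5  0.4 16. ] ctr [-21.5   0.5  17.1] heel [-96.5   0.6  18.3] yaw -0.002 tilt 0.016 roll -0.001 F [ 0.7 -0.5 -6.3] M [-0.25 -0.01 -0.04] w 0.567
F in rest [ 0.6 -0.6 -6.3]
time_s: 19.1
tcp_pos: [0.5276, -0.0392, 0.02]
nose [52.6  0.5 16.1] ctr [-22.4   0.6  16. ] heel [-97.4   0.8  16. ] yaw -0.002 tilt -0.000 roll -0.001 F [ 1.  -2.9 -5.7] M [-0.85  0.02 -0.21] w 0.574
F in rest [ 0.2 -3.  -5.7]
```

```bash
python3 -m crank '[[1,[-0.004,-0.004,0.015],[0,-0.0222,0]],[1,[0,0,0],[0,0,0]],[1,[0,0,0],[0,0,0]]]' |head -2; python3 f.py
python3 -m crank '[[1,[0,-0.002,0.012],[0,-0.0111,0]],[1,[0,0,0],[0,0,0]],[1,[0,0,0],[0,0,0]]]' |head -2; python3 f.py; python3 p.py e1
```

```text
time_s: 19.4
tcp_pos: [0.5277, -0.0393, 0.0183]
nose [52.6  0.5 16.2] ctr [-22.3   0.6  14.9] heel [-97.3   0.7  13.7] yaw -0.001 tilt -0.017 roll -0.001 F [ 0.3 -2.8 -7. ] M [-0.73  0.36 -0.16] w 0.574
F in rest [-0.5 -2.8 -7. ]
time_s: 19.7
tcp_pos: [0.528, -0.0392, 0.0172]
nose [53.   0.4 16.1] ctr [-22.    0.5  14.1] heel [-97.    0.6  12.2] yaw -0.001 tilt -0.026 roll -0.000 F [-0.  -0.9 -6.7] M [-0.51  0.44 -0.06] w 0.573
F in rest [-0.3 -0.8 -6.7]
```

View pics/e1.png

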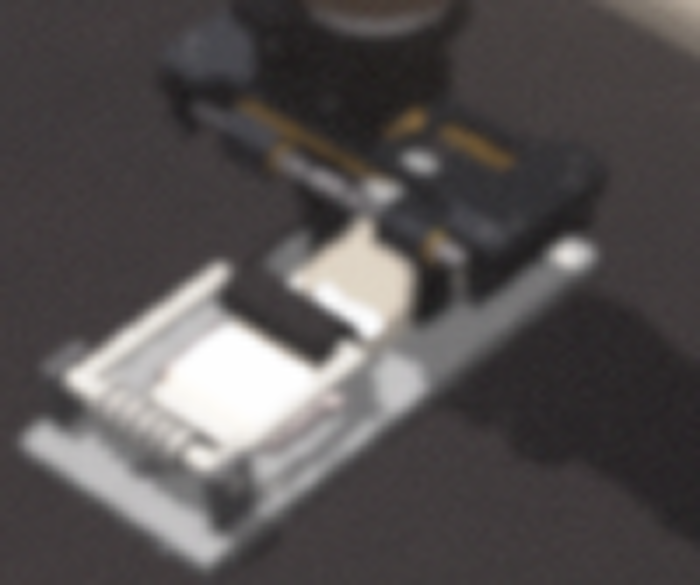

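```bash
for i in 1 2 3; do python3 -m crank '[[1,[0,0,0.008],[0,0,0]],[1,[0,0,0],[0,0,0]],[1,[0,0,0],[0,0,0]]]' |head -2; python3 f.py; done
```

```text
time_s: 20.05
tcp_pos: [0.528, -0.0393, 0.0165]
nose [53.   0.4 15.3] ctr [-22.    0.5  13.4] heel [-96.9   0.6  11.4] yaw -0.001 tilt -0.026 roll -0.000 F [-2.1 -1.3 -5.3] M [-0.37  0.68 -0.09] w 0.574
F in rest [-2.4 -0.7 -5.3]
time_s: 20.35
tcp_pos: [0.5282, -0.0393, 0.0157]
nose [53.2  0.4 14.6] ctr [-21.8   0.4  12.7] heel [-96.8   0.5  10.7] yaw -0.001 tilt -0.026 roll -0.001 F [-2.8 -0.6 -3.5] M [-0.27  0.7   0.02] w 0.573
F in rest [-2.8  0.2 -3.5]
time_s: 20.65
tcp_pos: [0.5282, -0.0393, 0.0155]
nose [53.2  0.4 14.5] ctr [-21.8   0.4  12.5] heel [-96.7   0.5  10.5] yaw -0.001 tilt -0.027 roll -0.001 F [-4.4 -0.8  4.4] M [ 0.08  1.55 -0.04] w 0.573
F in rest [-4.4  0.4  4.4]
```

```bash
python3 -m crank '[[1,[0.004,0,-0.006],[0,0,0]],[1,[0,0,0],[0,0,0]]]' |head -2; python3 f.py
python3 -m crank '[[-0.45,[0,0,0],[0,0,0]],[-0.45,[0,0,0],[0,0,0]],[-0.45,[0,0,0],[0,0,0]],[-0.45,[0,0,0],[0,0,0]],[-0.45,[0,0,0],[0,0,0]]]' |head -2; python3 f.py; python3 p.py e2
```

```text
time_s: 20.85
tcp_pos: [0.5283, -0.0392, 0.0155]
nose [53.2  0.4 14.6] ctr [-21.7   0.4  12.5] heel [-96.7   0.5  10.4] yaw -0.001 tilt -0.028 roll -0.001 F [-3.2 -1.1  1.6] M [-0.04  0.95  0.04] w 0.57
F in rest [-3.3 -0.1  1.6]
time_s: 21.35
tcp_pos: [0.5284, -0.0392, 0.0156]
nose [53.3  0.3 14.6] ctr [-21.6   0.4  12.6] heel [-96.6   0.5  10.5] yaw -0.001 tilt -0.028 roll -0.001 F [-0.5  0.1  0.6] M [-0.02  0.02 -0.02] w 0.723
F in rest [-0.4  0.2  0.6]
```

View pics/e2.png

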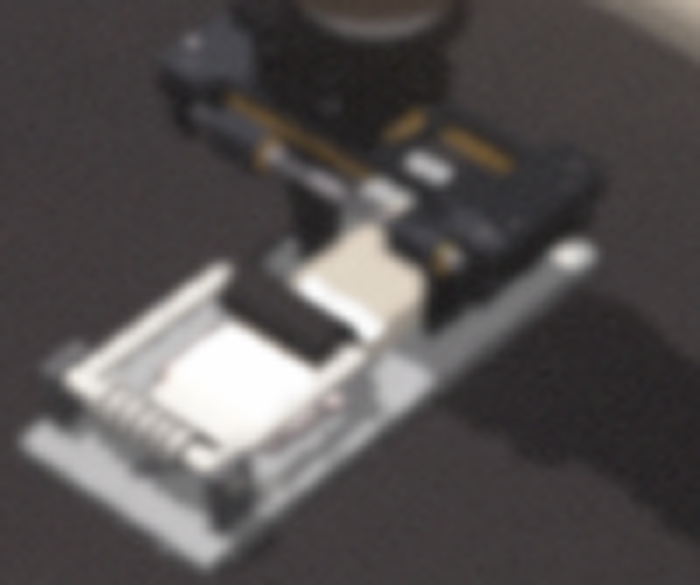

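The pads are open and the wrist force is back to zero, so I'll retreat straight up and then back to clear the view.

```bash
python3 -m crank '[[-0.45,[0,0,-0.1],[0,0,0]],[-0.45,[0,0,-0.2],[0,0,0]],[-0.45,[0,0,-0.35],[0,0,0]],[-0.45,[0,0,-0.4],[0,0,0]],[-0.45,[0,0,-0.4],[0,0,0]],[-0.45,[0.3,0,-0.2],[0,0,0]],[-0.45,[0.4,0,0],[0,0,0]],[-0.45,[0.4,0,0],[0,0,0]]]'|head -2
python3 -m crank '[[-0.45,[0,0.4,0],[0,0,0]],[-0.45,[0,0.4,0],[0,0,0]],[-0.45,[0,0.4,0],[0,0,0]],[-0.45,[0,0.4,0],[0,0,0]],[-0.45,[0,0.4,0],[0,0,0]],[-0.45,[0,0,0],[0,0,0]],[-0.45,[0,0,0],[0,0,0]]]'|head -2
python3 - <<'E'
from station import r
from h import *
for n,(x,y) in(("scene",(200,160)),("top",(225,125))):
    c=r.capture(n); cv2.imwrite(f"pics/g_{n}_full.png",c["img"])
    cv2.imwrite(f"pics/g_{n}.png",cv2.resize(c["img"][y:y+110 if n=="top" else y+85,x:x+100],None,fx=5.4 if n=="top" else 7,fy=5.4 if n=="top" else 7,interpolation=cv2.INTER_CUBIC))
E
```

```text
time_s: 22.2
tcp_pos: [0.4171, -0.0709, 0.1788]
time_s: 22.9
tcp_pos: [0.3626, 0.1222, 0.1779]
```

View pics/g_scene.png

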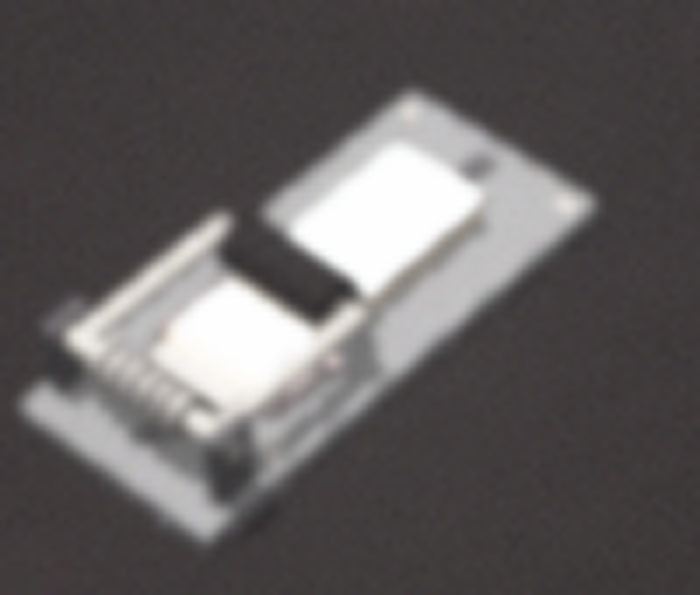

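View pics/g_top.png

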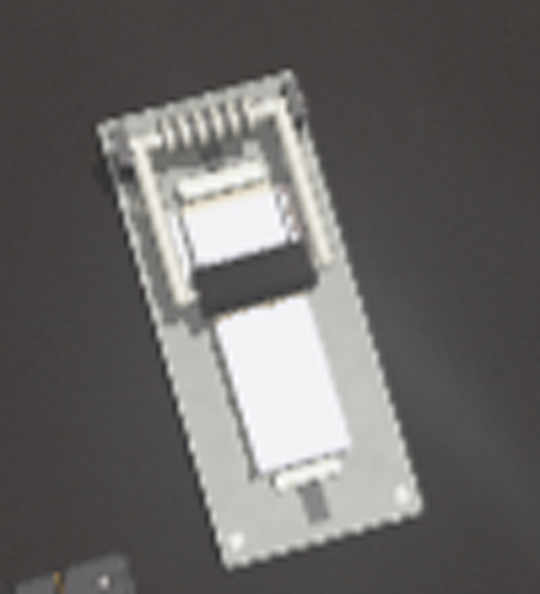

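View pics/g_top_full.png

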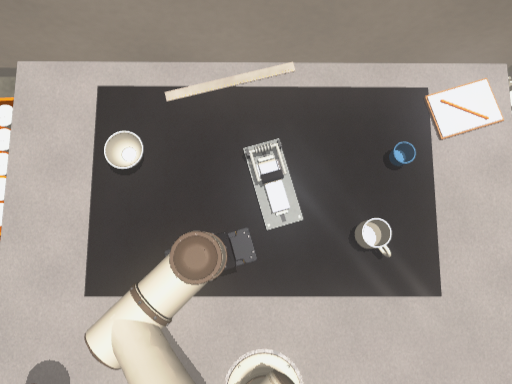

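The top view shows the tile between the stop (225,180) and the ridge (310,475). The ridge is fully uncovered, so the heel is down in front of it. The roller lies across the tile, and the mug, bowl and cup haven't moved. I'm handing in.

Run:
```python
from station import r
import cv2,numpy as np
a=cv2.imread("pics/top0.png").astype(int);b=cv2.imread("pics/g_top_full.png").astype(int)
d=abs(a-b).max(2)
for n,(u0,u1,v0,v1) in dict(bowl=(95,150,122,177),mug=(345,400,210,262),cup=(385,422,135,172)).items(): print(n,"pixels changed",(d[v0:v1,u0:u1]>40).sum())
print(r.sense()["wrist_force"],r.sense()["time_s"])
print(r.finish_job())
```

```text
bowl pixels changed 0
mug pixels changed 0
cup pixels changed 0
[ 0.35561649 -0.76143155 -0.74721787] 23.0
the job is handed in; nothing more can be done
None
```

I put the tile in the checking rest and handed the job in at 23.0 s; no verdict was reported.

**What I did:** I gripped the tile near its heel, tilted it nose down and slid the bevel under the roller. I fed it in by wrist force until it met the stop, with the nose at about rest x 54 mm. Then I eased off, let the heel down in front of the ridge until I felt the base, opened the gripper and moved clear.

**Last checks:**
- **Seating:** the tile lies between stop and ridge, with the whole ridge visible behind the heel and the roller across it. The final pictures show it lined up with the rest.
- **Height on release:** the tool height matched the tile lying flat on the base. The wrist force fell to about zero when the gripper opened.
- **Surroundings:** no pixels changed around the mug, bowl or cup between the first and last pictures.

**What went less smoothly:**
- The bevel stuck at the roller at about 10 N until I raised the tool slightly.
- After easing off from the stop, the tile slipped back about 3 mm, so I pushed it forward again before lowering.
- The tile turned slightly in the grip, by about 0.03 rad.

I could not measure the tile-to-rest contact force or the roller arm's angle directly. The highest wrist force I read was about 11 N.

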